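# Wind up the round brew timer

### The arm

A 6-joint arm with a two-finger parallel gripper is mounted at the origin on a cart in front of the work surface, level with it; the furniture and walls round the work are solid. World frame = base frame: x ahead of the robot, y to its left, z up, the work surface at z = 0. Lengths are in m, angles in rad, forces in N, time in s.
With the tool pointing down it reaches from about 0.35 to 0.975 m from the base axis. Payload 4.9 kg.
Tool frame: the origin (TCP) lies at the very end of the fingers, on their centre line; the grasp point (between the pads) lies 19 mm behind it; z points along the fingers, y is the line along which they close (so a half turn about z gives the same grasp; the last joint's range is limited). The gripper opens to 85 mm and grips with 20 to 120 N. Pads are 22 mm wide; open, the fingers measure 114 mm over their backs; the gripper's body (76 mm by 85 mm) begins 54 mm behind the grasp point. The pads swing forward as they close: fully open they stand 13 mm farther back than shut.
Start: joints at [-1.34, 0.053, 1.613, -0, 1.476, -0.119], TCP at [0.214, -0.587, 0.231] pointing down, gripper open.
Joint ranges: [-3.01, 3.01], [-1.01, 2.22], [0.06, 2.58], [-1.02, 4.17], [0.09, 2.62], [-3.14, 3.14]. Speed limits (rad/s): [2.57, 2.57, 3.14, 3.14, 3.14, 3.14].

### API

Orientations are given as a rotation vector (axis times angle).
In Python, from station import ctrl, imaging gives the robot as it stands.
- The arm moves only by the tool play_rows, never from a script. Its argument "series" is a list of rows, each a list of 3 entries, a list of its own where there are three numbers: the opening, from 0 (shut) to 1 (fully open), then the shift along the tool's x, y, z each as a share of 0.05 m, from -1 to 1, then the turn, a rotation vector about the tool's x, y, z each as a share of 8 degrees, from -1 to 1. In form: [[grip, [dx, dy, dz], [ax, ay, az]], ...]. A call has 1 to 8 rows; each row shifts and turns the commanded pose from where the row before left it, along the tool's axes as they then stand; what a row does not reach is not made up. A row lasts 1/8 s, in which the tool goes at most 62.5 mm and 10.7 degrees, less where a joint would pass 70% of its speed; a pose out of reach is approached as far as the arm can. A call with a number of a shift or a turn outside -1 to 1 is refused whole. A call with a gripper value outside its range is refused whole. The fingers move at their own pace and stop on an object; "force" is the grip in N (left out, the last holds). Time passes only in rows, so rows that do not move let the fingers close. It gives the time, the measured TCP pose, the force, the opening and the grip force at its end, in the units of the state.
- ctrl.get_obs(): the state, without advancing time (a new reading comes with each control period).
- imaging.get_image(name): name is "scene" or "side" or "wrist"; returns a dict with "color" (400x640x3 uint8, blue, green, red), "fx", "fy", "cx", "cy" (pixels), "extrinsics" (4x4, takes a point from world to camera coordinates); the wrist camera has in their place "hand_eye" (4x4, takes a point from camera to tool coordinates, whose origin is the TCP and whose axes are the flange's). Camera axes: x right, y down, z forward; pixel columns grow to the right and rows downward; lengths in m; the calibration is good to about 2 mm. The wrist camera is an equidistant fisheye: a pixel r from the principal point sees the ray r / f radians off the axis. A picture is of the moment at which its call begins: read the wrist's pose just before it. There is no depth.
- ctrl.finish_job(): hands the job in; it is judged then, once.
The state is a dict: "t": time; "q": joint angles; "dq": joint speeds; "effort": joint torques, N m; "tool_pos": TCP position; "tool_rot": TCP orientation; "contact_force": force on the tool from outside, world axes, zero at the start; "wrist_torque": the same for the moment, N m; "opening": finger opening in m; "grip_force": force on a finger pad.
Only numpy, scipy, OpenCV 4.12 (cv2) and the standard library are available. Lean on these libraries where they do the work, as an engineer would, in place of code of your own. Each camera call takes 0.05 s, during which the arm holds its last target. There are 200 camera calls.

### The job

Wind up the round kitchen timer for the next brew: turn its wing key clockwise, seen from above, about a quarter turn at a time, letting go of the key completely between turns, until the pointer comes up against the stop post and the timer is fully wound; then let go. Leave the square timer unwound and the mug standing where it is.

Things in the scene. Friction and masses are not known exactly. Their poses are not given: they have to be found in the camera images.
- round_timer: The round timer: white drum 112 mm across, 66 mm high, on a steel foot plate 136 mm across, screwed to the worktop (it does not move). Origin: centre of its underside. On its dial, on the side towards the robot, 40 mm from the axis, stands the dark stop post, 6 mm thick, 8 mm high. The square timer near it (108 mm square) has the same height, dial and key.
- round_key (a joint): Angle (rad) of the round timer's key about the upright axis; grows clockwise seen from above; starts within 0 to 0.35, stops at 2.75 (fully wound: the black pointer, which turns with the key 2 to 5 mm above the dial, meets the stop post). Winding takes 0.1 to 0.15 N m against a mainspring; a friction click holds the key wherever it is let go, though it can be turned back.
- round_key_grip (a point): Grip point amid the wings of the round timer's key, on its axis, 96 mm above the worktop, 30 mm above the dial. Turns with the key: x along the wings to the pointer's side, y square to their flat faces, z up. Upright steel wings 54 mm long (x), 12 mm thick (y), 15 mm up and down from here, on a thin stem. Round it nothing rises over 8 mm above the dial.
- square_key_tip (a point): End of one wing of the SQUARE timer's key, on its pointer's side, 27 mm from that key's axis (x axis along the wings, away from the axis), 96 mm above the worktop. The square timer is not to be wound.
- mug: Cream and white mug, 90 mm across, 94 mm high, 120 mm long with its handle, standing loose on the worktop farther back than the timers. Origin: middle of its underside, z up.

How it is judged:
By the outcome, as a careful person would: the job done as asked, in the order asked, and still so for the second after the job is handed in, with the robot touching nothing.
It also fails if it takes over 45 s, if anything falls off the work surface, if the arm or the gripper's body presses on something with over 40 N, if the wrist force passes 120 N, or if a joint passes its speed limit or range.

## Working session

There is one attempt and no reset: what is moved stays moved. The work goes in short steps, Python scripts to look and compute and a tool call to move; the robot and the scene stay as the last step left them, time stands still between calls to the robot, and variables do not carry over. Pictures are saved under pics/ and viewed, at most 10 in all, crops included, and the job is handed in when it is done.

Besides the shell and the picture viewer there is one more tool, called after "Emit:" by a JSON object that holds its "fn" and its "kwargs". play_rows: Moves the arm, as the interface text tells. Shift numbers are shares of 0.05 m and turn numbers shares of 8 degrees, none past 1 either way. Its arguments: {"type":"object","properties":{"series":{"type":"array"},"force":{"type":"number"}},"required":["series"]}

```bash
mkdir -p pics; cat > h.py <<'E'
import numpy as np,cv2
from station import ctrl,imaging
from scipy.spatial.transform import Rotation as R
def ray(im,u,v):
    E=im["extrinsics"];d=E[:3,:3].T@np.array([(u-im["cx"])/im["fx"],(v-im["cy"])/im["fy"],1]);return -E[:3,:3].T@E[:3,3],d
def plane(im,u,v,z):
    o,d=ray(im,u,v);return o+d*(z-o[2])/d[2]
E
python3 - <<'E'
from h import *
import pickle
for n in["scene","side"]:
    im=imaging.get_image(n);cv2.imwrite(f"pics/{n}0.png",im["color"]);pickle.dump(im,open(n+".pkl","wb"))
    print(n,im["fx"],im["cx"],im["cy"],ray(im,320,200))
o=ctrl.get_obs();print(o)
print(imaging.get_image("wrist")["hand_eye"])
E
```

```text
scene 449.7090526563318 317.65516216254287 199.61433774027816 (array([0.17637904, 0.76567664, 0.74690774]), array([ 0.3862374 , -0.70123284, -0.59926714]))
side 431.110588659453 315.1806164567417 199.67813113587047 (array([ 0.49989152, -0.83086118,  0.57643109]), array([ 0.12520698,  0.84364478, -0.52221856]))
{'t': 0.1, 'q': array([-1.33998442e+00,  5.32782390e-02,  1.61418963e+00, -1.96982000e-06,
        1.47600083e+00, -1.18992750e-01]), 'dq': array([ 0.00126007, -0.00107229, -0.00380578, -0.00157031, -0.00174946,
        0.00024541]), 'effort': array([ 5.00975002e-04, -3.94895875e+01, -3.71365499e+01, -6.85678901e-05,
        3.89717243e-03,  3.40567203e-05]), 'tool_pos': array([ 0.21406745, -0.58658182,  0.23017409]), 'tool_rot': array([-3.09181858e+00, -5.46349056e-01,  1.67649266e-04]), 'contact_force': array([-0.62646505, -0.15357126, -0.41425019]), 'wrist_torque': array([-0.02165721,  0.03220956,  0.02529084]), 'grip_force': 0.0, 'opening': 0.08592362234065598}
[[ 7.93075777e-04 -9.55411558e-01 -2.95276356e-01  7.42064806e-02]
 [ 9.99998685e-01  1.17534212e-03 -1.11712538e-03 -9.80718094e-04]
 [ 1.41436524e-03 -2.95275082e-01  9.55411234e-01 -1.42580844e-01]
 [ 0.00000000e+00  0.00000000e+00  0.00000000e+00  1.00000000e+00]]
```

View pics/scene0.png

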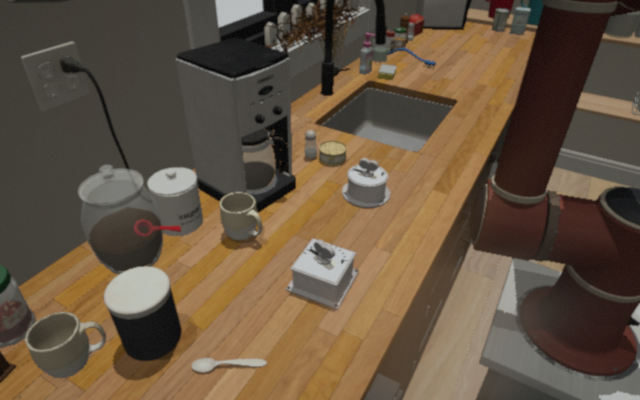

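View pics/side0.png

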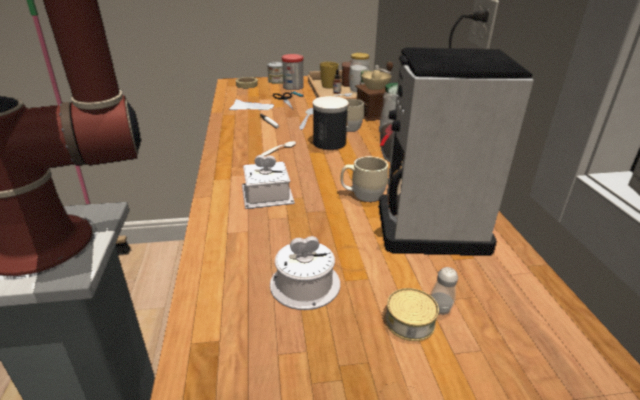

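The scene view shows the round timer at about (367,183), the square one at (324,272) and the mug at (238,217). In the side view the round timer is at about (306,270), with its key at (304,247). I'll zoom in and measure.

```bash
python3 - <<'E'
from h import *
import pickle
S=pickle.load(open("scene.pkl","rb"));D=pickle.load(open("side.pkl","rb"))
a=cv2.resize(S["color"][145:215,330:405],(400,373),interpolation=cv2.INTER_CUBIC)
b=cv2.resize(D["color"][225:310,260:351],(400,373),interpolation=cv2.INTER_CUBIC)
cv2.imwrite("pics/z.png",np.hstack([a,b]))
for n,im,(x0,y0,x1,y1) in[("s",S,(335,150,400,212)),("d",D,(262,230,348,312))]:
    hsv=cv2.cvtColor(im["color"],cv2.COLOR_BGR2HSV)[y0:y1,x0:x1]
    m=((hsv[...,1]<70)&(hsv[...,2]>60)).astype(np.uint8)
    c=max(cv2.findContours(m,0,2)[0],key=cv2.contourArea).reshape(-1,2)+[x0,y0]
    # foot: project lower contour to z=0.004
    P=np.array([plane(im,u,v,0.003) for u,v in c]); 
    low=P[c[:,1]>np.percentile(c[:,1],60)]
    A=np.c_[2*low[:,:2],np.ones(len(low))];s=np.linalg.lstsq(A,(low[:,:2]**2).sum(1),rcond=None)[0]
    print(n,len(low),s[:2],np.sqrt(s[2]+s[0]**2+s[1]**2))
for n,im,pts in[("scene",S,[(368,172)]),("side",D,[(306,260)])]:
    for p in pts: print(n,plane(im,*p,0.066))
print("sq",plane(S,326,258,.066),plane(D,267,173,.066),"mug",plane(S,240,235,0),plane(D,369,195,0))
E
```

```text
s 29 [ 0.56295207 -0.20362741] 0.06720228260825728
d 46 [ 0.56412175 -0.20589703] 0.06712524513990566
scene [ 0.56500871 -0.211401    0.066     ]
side [ 0.5664496  -0.21296384  0.066     ]
sq [0.5011999  0.14373032 0.066     ] [0.50816589 0.14033187 0.066     ] mug [0.75756924 0.12136033 0.        ] [0.76850379 0.10848135 0.        ]
```

View pics/z.png

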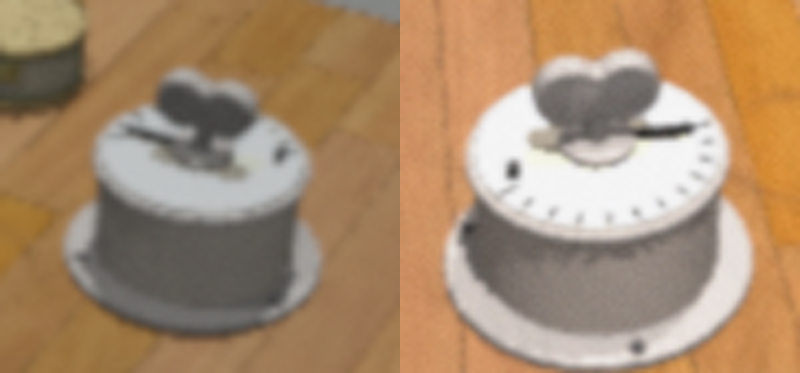

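```bash
python3 - <<'E'
from h import *
import pickle
S=pickle.load(open("scene.pkl","rb"));D=pickle.load(open("side.pkl","rb"))
fs=lambda p:(330+p[0]*75/400,145+p[1]*70/373); fd=lambda p:(260+(p[0]-400)*91/400,225+p[1]*85/373)
def pr(l,im,p,z):
    q=plane(im,*p,z);print(l,q.round(4),np.degrees(np.arctan2(q[1]+.205,q[0]-.564)).round(1),np.hypot(q[1]+.205,q[0]-.564).round(3))
pr("ptr s",S,fs((122,130)),.0695);pr("ptr d",D,fd((692,128)),.0695)
pr("post s",S,fs((281,153)),.070);pr("post d",D,fd((513,170)),.070)
pr("key s",S,fs((208,106)),.096);pr("key d",D,fd((597,88)),.096)
pr("wing s1",S,fs((183,102)),.096);pr("wing s2",S,fs((235,115)),.096)
pr("wing d1",D,fd((562,90)),.096);pr("wing d2",D,fd((632,88)),.096)
pr("dial L/R d",D,fd((467,150)),.066);pr("dial L/R d",D,fd((731,150)),.066)
E
```

```text
ptr s [ 0.6045 -0.1967  0.0695] 11.5 0.041
ptr d [ 0.6058 -0.2053  0.0695] -0.4 0.042
post s [ 0.5246 -0.2186  0.07  ] -160.9 0.042
post d [ 0.5283 -0.2235  0.07  ] -152.6 0.04
key s [ 0.5602 -0.2017  0.096 ] 138.8 0.005
key d [ 0.5653 -0.2068  0.096 ] -54.2 0.002
wing s1 [ 0.5728 -0.1986  0.096 ] 36.1 0.011
wing s2 [ 0.545 -0.201  0.096] 168.2 0.019
wing d1 [ 0.5508 -0.2062  0.096 ] -174.7 0.013
wing d2 [ 0.5797 -0.2087  0.096 ] -13.2 0.016
dial L/R d [ 0.5103 -0.2032  0.066 ] 178.1 0.054
dial L/R d [ 0.6205 -0.2177  0.066 ] -12.7 0.058
```

Emit:
{"fn": "play_rows", "kwargs": {"series": [[1, [0.77, -0.4, 0], [0, 0, 0]], [1, [0.77, -0.4, 0], [0, 0, 0]], [1, [0.77, -0.4, 0], [0, 0, 0]], [1, [0.77, -0.4, 0], [0, 0, 0]], [1, [0.77, -0.4, 0], [0, 0, 0]], [1, [0.77, -0.4, 0], [0, 0, 0]], [1, [0.77, -0.4, 0], [0, 0, 0]], [1, [0.77, -0.4, 0], [0, 0, 0]]], "force": 50}}

```text
t: 1.15
tool_pos: [0.4494, -0.33, 0.231]
tool_rot: [-3.093, -0.546, 0.0]
contact_force: [-0.1, -0.5, 0.7]
opening: 0.0854
grip_force: 0.0
```

Emit:
{"fn": "play_rows", "kwargs": {"series": [[1, [0.77, -0.4, 0], [0, 0, 0]], [1, [0.77, -0.4, 0], [0, 0, 0]], [1, [0.77, -0.4, 0], [0, 0, 0]], [1, [0.7, -0.4, 0], [0, 0, 0]], [1, [0, 0, 0], [0, 0, 0]], [1, [0, 0, 0], [0, 0, 0]]]}}

```text
t: 1.9
tool_pos: [0.5623, -0.2047, 0.2309]
tool_rot: [-3.094, -0.547, 0.001]
contact_force: [0.5, -0.5, 0.2]
opening: 0.085
grip_force: 0.0
```

```bash
cat >> h.py <<'E'
def wray(im,o,u,v):
    x,y=u-im["cx"],v-im["cy"];r=np.hypot(x,y);f=im["fx"];t=r/f
    d=np.array([np.sin(t)*x/r,np.sin(t)*y/r,np.cos(t)]);H=im["hand_eye"];T=R.from_rotvec(o["tool_rot"]).as_matrix()
    return o["tool_pos"]+T@H[:3,3],T@(H[:3,:3]@d)
def wplane(im,o,u,v,z):
    c,d=wray(im,o,u,v);return c+d*(z-c[2])/d[2]
def yaw(o):
    T=R.from_rotvec(o["tool_rot"]).as_matrix();return np.degrees(np.arctan2(T[1,0],T[0,0]))
E
python3 - <<'E'
from h import *
import pickle
o=ctrl.get_obs();im=imaging.get_image("wrist");pickle.dump((o,im),open("w1.pkl","wb"))
cv2.imwrite("pics/w1.png",im["color"]);print(o["t"],o["tool_pos"],yaw(o),o["q"],R.from_rotvec(o["tool_rot"]).as_matrix()[:,2],im["fx"],im["cx"],im["cy"])
E
```

```text
1.9 [ 0.56226465 -0.20471259  0.23089083] 20.05089531759932 [-4.73260155e-01 -9.04750081e-03  1.67629873e+00 -4.92873184e-04
  1.47512962e+00  7.47629413e-01] [-9.25173501e-04 -7.74465260e-05 -9.99999569e-01] 309.70691628693146 314.9933651587209 199.18281021961752
```

View pics/w1.png

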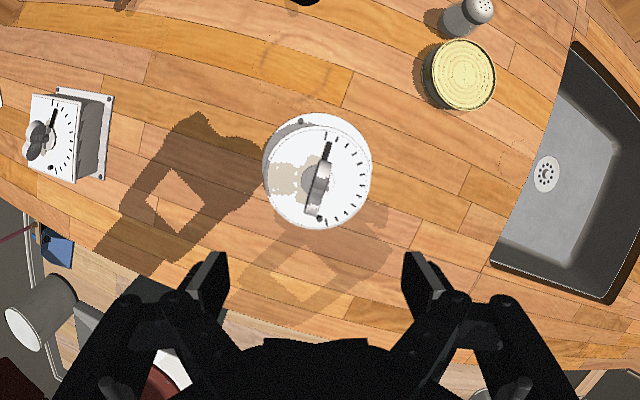

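The wrist view shows the round timer centred at about (318,180). Its key is at (318,188), the pointer tip at (329,143) and the post at (320,219). I'll measure these finely.

```bash
python3 - <<'E'
from h import *
import pickle
o,im=pickle.load(open("w1.pkl","rb"));c=im["color"]
cv2.imwrite("pics/w1z.png",cv2.resize(c[100:240,250:390],(560,560),interpolation=cv2.INTER_CUBIC))
hsv=cv2.cvtColor(c,cv2.COLOR_BGR2HSV)[105:240,255:385]
m=((hsv[...,1]<60)&(hsv[...,2]>120)).astype(np.uint8)
k=max(cv2.findContours(m,0,2)[0],key=cv2.contourArea).reshape(-1,2)+[255,105]
def fit(P):
    A=np.c_[2*P[:,:2],np.ones(len(P))];s=np.linalg.lstsq(A,(P[:,:2]**2).sum(1),rcond=None)[0];return s[:2],np.sqrt(s[2]+s[0]**2+s[1]**2)
P=np.array([wplane(im,o,u,v,.066) for u,v in k]);low=P[k[:,1]>185];print("dial",fit(low))
P=np.array([wplane(im,o,u,v,.003) for u,v in k]);print("foot",fit(P[k[:,1]<135]))
E
```

```text
dial (array([ 0.56246005, -0.20525328]), np.float64(0.05431509597791446))
foot (array([ 0.56127216, -0.20553902]), np.float64(0.06767532048451519))
```

View pics/w1z.png

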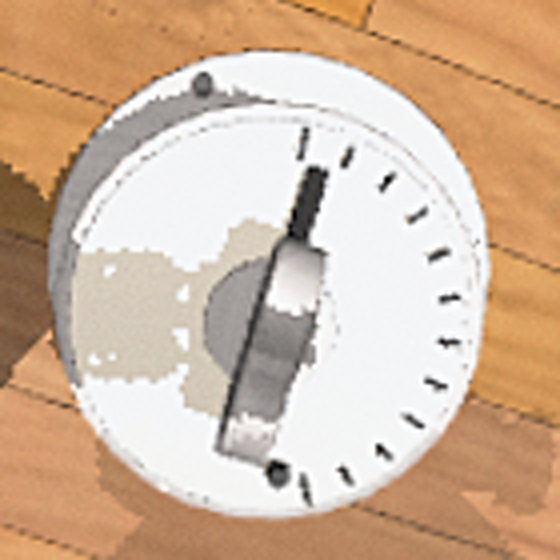

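```bash
python3 - <<'E'
from h import *
import pickle
o,im=pickle.load(open("w1.pkl","rb"))
def pr(l,x,y,z):
    q=wplane(im,o,250+x/4,100+y/4,z);d=q[:2]-[.5625,-.2053];print(l,q.round(4),np.degrees(np.arctan2(d[1],d[0])).round(1),np.hypot(*d).round(4));return q
a=pr("tip",317,170,.0695);b=pr("base",297,236,.0695);d=a-b;print(np.degrees(np.arctan2(d[1],d[0])))
pr("post",278,470,.074)
for z in(.096,.1):
    a=pr("wing far",303,262,z);b=pr("wing near",245,446,z);print((a+b)/2);d=a-b;print(np.degrees(np.arctan2(d[1],d[0])))
E
```

```text
tip [ 0.6027 -0.2034  0.0695] 2.8 0.0403
base [ 0.5855 -0.2045  0.0695] 2.0 0.023
3.862772976257403
post [ 0.5274 -0.2209  0.074 ] -156.0 0.0384
wing far [ 0.5844 -0.2056  0.096 ] -0.8 0.0219
wing near [ 0.5381 -0.2083  0.096 ] -172.9 0.0246
[ 0.56124716 -0.20697413  0.096     ]
3.349419595307843
wing far [ 0.5851 -0.2052  0.1   ] 0.2 0.0226
wing near [ 0.5395 -0.2079  0.1   ] -173.6 0.0232
[ 0.56226403 -0.20656122  0.1       ]
3.349419595307884
```

Emit:
{"fn": "play_rows", "kwargs": {"series": [[1, [0, 0, 0], [0, 0, -1]], [1, [0, 0, 0], [0, 0, -1]], [1, [0, 0, 0], [0, 0, -1]], [1, [0, 0, 0], [0, 0, -1]], [1, [0, 0, 0], [0, 0, -1]], [1, [0, 0, 0], [0, 0, -1]], [1, [0, 0, 0], [0, 0, -1]], [1, [0, 0, 0], [0, 0, -1]]]}}

```text
t: 2.95
tool_pos: [0.5619, -0.2058, 0.2313]
tool_rot: [2.331, 2.106, -0.0]
contact_force: [0.2, 0.4, 0.7]
opening: 0.0853
grip_force: 0.0
```

Emit:
{"fn": "play_rows", "kwargs": {"series": [[1, [0, 0, 0], [0, 0, -1]], [1, [0, 0, 0], [0, 0, -1]], [1, [0, 0, 0], [0, 0, -1]], [1, [0, 0, 0], [0, 0, -1]], [1, [0, 0, 0], [0, 0, -1]], [1, [0, 0, 0], [0, 0, -1]], [1, [0, 0, 0], [0, 0, -1]], [1, [0, 0, 0], [0, 0, -1]]]}}

```text
t: 3.95
tool_pos: [0.5618, -0.2058, 0.2313]
tool_rot: [-0.861, -3.021, 0.0]
contact_force: [0.0, 0.1, -0.5]
opening: 0.0853
grip_force: 0.0
```

Emit:
{"fn": "play_rows", "kwargs": {"series": [[1, [0, 0, 0], [0, 0, -1]], [1, [0, 0, 0], [0, 0, -1]], [1, [0, 0, 0], [0, 0, -1]], [1, [0, 0, 0], [0, 0, -1]], [1, [0, 0, 0], [0, 0, -0.4]], [1, [0, 0, 0], [0, 0, 0]], [1, [0, 0, 0], [0, 0, 0]]]}}

```text
t: 4.82
tool_pos: [0.5623, -0.2052, 0.2313]
tool_rot: [0.086, -3.14, 0.0]
contact_force: [0.3, 0.9, -0.6]
opening: 0.0853
grip_force: 0.0
```

```bash
cat > st.py <<'E'
from h import *
import sys
o=ctrl.get_obs();T=R.from_rotvec(o["tool_rot"]).as_matrix()
print(o["t"],o["tool_pos"].round(4),yaw(o).round(2),"tilt",T[:2,2].round(4),"q6",o["q"][5].round(3),"dtool/0.05",(T.T@(np.array([.5625,-.2055,.080])-o["tool_pos"])/.05).round(3),o["contact_force"].round(1),o["wrist_torque"].round(3),o["opening"].round(4),o["grip_force"])
E
python3 st.py
```

```text
Traceback (most recent call last):
  File "st.py", line 4, in <module>
    print(o["t"],o["tool_pos"].round(4),yaw(o).round(2),"tilt",T[:2,2].round(4),"q6",o["q"][5].round(3),"dtool/0.05",(T.T@(np.array([.5625,-.2055,.080])-o["tool_pos"])/.05).round(3),o["contact_force"].round(1),o["wrist_torque"].round(3),o["opening"].round(4),o["grip_force"])
                                                                                                                                                                                                                                             ^^^^^^^^^^^^^^^^^^
AttributeError: 'float' object has no attribute 'round'
```

Emit:
{"fn": "play_rows", "kwargs": {"series": [[1, [0, 0, 0.8], [0, 0, 0]], [1, [0, 0, 0.8], [0, 0, 0]], [1, [0, 0, 0.8], [0, 0, 0]], [1, [0, 0, 0.62], [0, 0, 0]], [1, [0, 0, 0], [0, 0, 0]], [1, [0, 0, 0], [0, 0, 0]]]}}

```text
t: 5.58
tool_pos: [0.5635, -0.2051, 0.0819]
tool_rot: [-0.088, 3.138, -0.002]
contact_force: [0.5, -0.7, 1.4]
opening: 0.0851
grip_force: 0.0
```

Emit:
{"fn": "play_rows", "kwargs": {"series": [[0, [0, 0, 0], [0, 0, 0]], [0, [0, 0, 0], [0, 0, 0]], [0, [0, 0, 0], [0, 0, 0]], [0, [0, 0, 0], [0, 0, 0]], [0, [0, 0, 0], [0, 0, 0]], [0, [0, 0, 0], [0, 0, 0]], [0, [0, 0, 0], [0, 0, 0]], [0, [0, 0, 0], [0, 0, 0]]], "force": 50}}

```text
t: 6.58
tool_pos: [0.5629, -0.2061, 0.0809]
tool_rot: [-0.088, 3.14, -0.005]
contact_force: [-0.7, -5.2, 0.5]
opening: 0.0109
grip_force: 51.2
```

```bash
sed -i 's/o\["opening"\].round(4)/o["opening"]/' st.py; python3 st.py
```

```text
6.575 [ 0.5629 -0.2061  0.0809] -176.77 tilt [ 0.0008 -0.003 ] q6 -2.1 dtool/0.05 [0.007 0.013 0.017] [-0.7 -5.2  0.5] [-0.575  0.001 -0.021] 0.01094296157563149 51.18017870291965
```

Emit:
{"fn": "play_rows", "kwargs": {"series": [[0, [0, -0.016, 0], [0, 0, 0.5]], [0, [0, 0, 0], [0, 0, 0.8]], [0, [0, 0, 0], [0, 0, 0.8]], [0, [0, 0, 0], [0, 0, 0.8]], [0, [0, 0, 0], [0, 0, 0.8]], [0, [0, 0, 0], [0, 0, 0.8]], [0, [0, 0, 0], [0, 0, 0.8]], [0, [0, 0, 0], [0, 0, 0.8]]]}}

```text
t: 7.58
tool_pos: [0.5632, -0.2057, 0.0809]
tool_rot: [1.221, 2.893, -0.0]
contact_force: [0.3, -0.1, 1.4]
opening: 0.0111
grip_force: 51.3
```

```bash
python3 st.py
```

```text
7.575 [ 0.5632 -0.2057  0.0809] 134.25 tilt [ 0.0012 -0.0007] q6 -1.246 dtool/0.05 [ 0.012 -0.008  0.017] [ 0.3 -0.1  1.4] [ 0.033 -0.108  0.069] 0.011091326637375647 51.27000420064718
```

Emit:
{"fn": "play_rows", "kwargs": {"series": [[0, [0, 0, 0], [0, 0, 0.9]], [0, [0, 0, 0], [0, 0, 0.9]], [0, [0, 0, 0], [0, 0, 0.9]], [0, [0, 0, 0], [0, 0, 0.8]], [0, [0, 0, 0], [0, 0, 0]], [0, [0, 0, 0], [0, 0, 0]]]}}

```text
t: 8.32
tool_pos: [0.5635, -0.2055, 0.0808]
tool_rot: [1.878, 2.516, 0.001]
contact_force: [3.3, -0.7, 1.1]
opening: 0.0109
grip_force: 51.2
```

Emit:
{"fn": "play_rows", "kwargs": {"series": [[1, [0, 0, 0], [0, 0, 0]], [1, [0, 0, 0], [0, 0, 0]], [1, [0, 0, 0], [0, 0, 0]], [1, [0, 0, 0], [0, 0, 0]], [1, [0, 0, 0], [0, 0, 0]], [1, [0, 0, -0.8], [0, 0, 0]], [1, [0, 0, -0.8], [0, 0, 0]], [1, [0, 0, 0], [0, 0, 0]]]}}

```text
t: 9.32
tool_pos: [0.5652, -0.2066, 0.1653]
tool_rot: [1.876, 2.51, 0.002]
contact_force: [-0.0, -0.4, 0.1]
opening: 0.0854
grip_force: 0.0
```

```bash
python3 st.py; python3 - <<'E'
from h import *
import pickle
o=ctrl.get_obs();im=imaging.get_image("wrist");pickle.dump((o,im),open("w2.pkl","wb"))
cv2.imwrite("pics/w2.png",cv2.resize(im["color"][80:300,210:430],(560,560)))
E
```

```text
9.325 [ 0.5652 -0.2066  0.1653] 106.45 tilt [ 0.0076 -0.0039] q6 -0.761 dtool/0.05 [ 0.046 -0.057  1.706] [-0.  -0.4  0.1] [-0.037 -0.021 -0.011] 0.08539070469060961 0.0
```

View pics/w2.png

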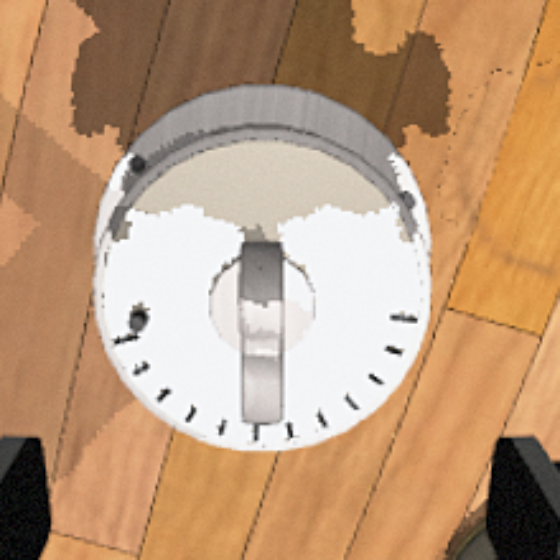

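The wrist view shows the key free of the open fingers. Its wings are upright in the picture at x≈262, in line with the tool, and the post is at (138,320). I'll grip it again.

Emit:
{"fn": "play_rows", "kwargs": {"series": [[1, [0, 0, 0.8], [0, 0, 0]], [1, [0, 0, 0.8], [0, 0, 0]], [1, [0, 0, 0], [0, 0, 0]], [0, [0, 0, 0], [0, 0, 0]], [0, [0, 0, 0], [0, 0, 0]], [0, [0, 0, 0], [0, 0, 0]], [0, [0, 0, 0], [0, 0, 0]], [0, [0, 0, 0], [0, 0, 0]]]}}

```text
t: 10.38
tool_pos: [0.5634, -0.2055, 0.0814]
tool_rot: [1.88, 2.515, 0.001]
contact_force: [0.9, 1.0, 2.8]
opening: 0.0108
grip_force: 50.0
```

Emit:
{"fn": "play_rows", "kwargs": {"series": [[0, [0, 0, 0], [0, 0, 0]], [0, [0, 0, 0], [0, 0, 0]], [0, [0, 0, 0], [0, 0, 0]]]}}

```text
t: 10.75
tool_pos: [0.5634, -0.2055, 0.0814]
tool_rot: [1.88, 2.515, 0.001]
contact_force: [0.1, 0.6, 4.7]
opening: 0.0112
grip_force: 50.2
```

Emit:
{"fn": "play_rows", "kwargs": {"series": [[0, [0, 0, 0], [0, 0, 0.6]], [0, [0, 0, 0], [0, 0, 0.9]], [0, [0, 0, 0], [0, 0, 0.9]], [0, [0, 0, 0], [0, 0, 0.9]], [0, [0, 0, 0], [0, 0, 0.9]], [0, [0, 0, 0], [0, 0, 0.9]], [0, [0, 0, 0], [0, 0, 0.9]], [0, [0, 0, 0], [0, 0, 0.9]]]}}

```text
t: 11.75
tool_pos: [0.5641, -0.2056, 0.0814]
tool_rot: [2.833, 1.352, 0.004]
contact_force: [2.7, 0.1, 3.5]
opening: 0.0113
grip_force: 50.0
```

```bash
python3 st.py
```

```text
11.75 [ 0.5641 -0.2056  0.0814] 51.03 tilt [ 0.0034 -0.001 ] q6 0.206 dtool/0.05 [-0.018 -0.027  0.028] [2.7 0.1 3.5] [ 0.017 -0.351  0.14 ] 0.01128823526587395 49.98544306246913
```

Emit:
{"fn": "play_rows", "kwargs": {"series": [[0, [0, 0, 0], [0, 0, 0.7]], [0, [0, 0, 0], [0, 0, 0.7]], [0, [0, 0, 0], [0, 0, 0.3]], [0, [0, 0, 0], [0, 0, 0.3]], [0, [0, 0, 0], [0, 0, 0]]]}}

```text
t: 12.38
tool_pos: [0.5643, -0.2058, 0.0814]
tool_rot: [2.992, 0.951, 0.005]
contact_force: [5.3, -0.8, 3.7]
opening: 0.0112
grip_force: 50.0
```

```bash
python3 st.py
```

```text
12.375 [ 0.5643 -0.2058  0.0814] 35.26 tilt [ 0.0039 -0.0012] q6 0.481 dtool/0.05 [-0.025 -0.025  0.029] [ 5.3 -0.8  3.7] [-0.078 -0.675 -0.031] 0.011220054276424663 49.95285759725448
```

Emit:
{"fn": "play_rows", "kwargs": {"series": [[0, [0, 0, 0], [0, 0, 0.25]], [0, [0, 0, 0], [0, 0, 0.25]], [0, [0, 0, 0], [0, 0, 0]]]}}

```text
t: 12.75
tool_pos: [0.5643, -0.2059, 0.0814]
tool_rot: [3.022, 0.848, 0.005]
contact_force: [6.0, -0.5, 2.5]
opening: 0.0114
grip_force: 50.5
```

```bash
python3 st.py
```

```text
12.75 [ 0.5643 -0.2059  0.0814] 31.35 tilt [ 0.0038 -0.0018] q6 0.55 dtool/0.05 [-0.027 -0.025  0.028] [ 6.  -0.5  2.5] [-0.013 -0.81   0.643] 0.011376877971644552 50.47689906125015
```

Emit:
{"fn": "play_rows", "kwargs": {"series": [[0, [0, 0, 0], [0, 0, 0.25]], [0, [0, 0, 0], [0, 0, 0.25]], [0, [0, 0, 0], [0, 0, 0]]]}}

```text
t: 13.12
tool_pos: [0.5643, -0.2059, 0.0815]
tool_rot: [3.047, 0.749, 0.004]
contact_force: [6.3, -1.9, 2.7]
opening: 0.0114
grip_force: 85.2
```

```bash
python3 st.py
```

```text
13.125 [ 0.5643 -0.2059  0.0815] 27.64 tilt [ 0.0034 -0.003 ] q6 0.616 dtool/0.05 [-0.028 -0.024  0.03 ] [ 6.3 -1.9  2.7] [-0.    -0.827  2.062] 0.011408222526200211 85.18533434784331
```

The torque about z jumped to 2 N m at 32° down to 28°, just where the stop should be. I'll ease the press slightly without turning the key back, then release.

Emit:
{"fn": "play_rows", "kwargs": {"series": [[0, [0, 0, 0], [0, 0, -0.25]], [0, [0, 0, 0], [0, 0, 0]], [1, [0, 0, 0], [0, 0, 0]], [1, [0, 0, 0], [0, 0, 0]], [1, [0, 0, 0], [0, 0, 0]], [1, [0, 0, 0], [0, 0, 0]], [1, [0, 0, 0], [0, 0, 0]], [1, [0, 0, 0], [0, 0, 0]]]}}

```text
t: 14.12
tool_pos: [0.5627, -0.2054, 0.0803]
tool_rot: [-3.04, -0.793, 0.0]
contact_force: [-0.6, -0.3, -0.2]
opening: 0.0852
grip_force: 0.0
```

Emit:
{"fn": "play_rows", "kwargs": {"series": [[1, [0, 0, -0.8], [0, 0, 0]], [1, [0, 0, -0.8], [0, 0, 0]], [1, [0, 0, -0.8], [0, 0, 0]], [1, [0, 0, -0.6], [0, 0, 0]], [1, [0, 0, 0], [0, 0, 0]], [1, [0, 0, 0], [0, 0, 0]], [1, [0, 0, 0], [0, 0, 0]]]}}

```text
t: 15.0
tool_pos: [0.5618, -0.2049, 0.2279]
tool_rot: [-3.037, -0.792, 0.004]
contact_force: [-0.7, 0.1, -0.6]
opening: 0.085
grip_force: 0.0
```

```bash
python3 st.py; python3 - <<'E'
from h import *
import pickle
o=ctrl.get_obs();im=imaging.get_image("wrist");pickle.dump((o,im),open("w3.pkl","wb"))
cv2.imwrite("pics/w3.png",cv2.resize(im["color"][100:240,250:390],(560,560),interpolation=cv2.INTER_CUBIC))
E
```

```text
15.0 [ 0.5618 -0.2049  0.2279] 29.24 tilt [-0.0033  0.0017] q6 0.586 dtool/0.05 [0.012 0.027 2.958] [-0.7  0.1 -0.6] [ 0.033 -0.047  0.032] 0.08503587248828688 0.0
```

View pics/w3.png

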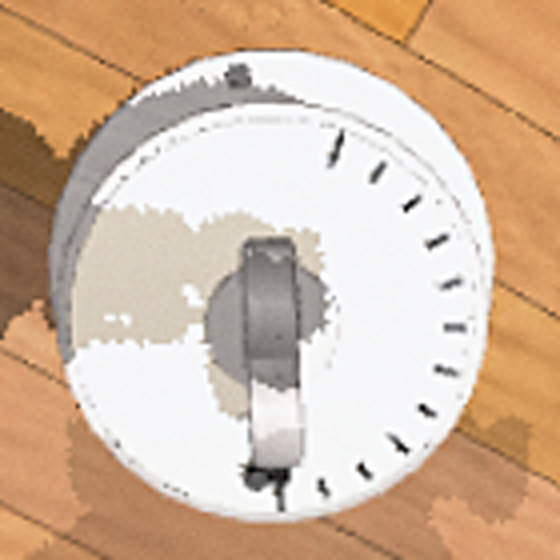

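The black pointer at (280,478) sits right against the stop post at (258,478). The key is free and the gripper is clear, so I'm handing in.

```bash
python3 -c "
from station import ctrl
print(ctrl.finish_job())"
```

```text
the job is handed in; nothing more can be done
None
```

The round timer is wound until its pointer rests against the stop post, in two turns of roughly 76° with the key fully let go in between; the gripper is clear, the square timer and mug weren't touched, and I handed the job in at about 15 s.

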